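# Proof-pull a meter terminal to the set mark

### The job

Pull-test the meter terminal on the bench gauge. First push the drag pointer fully back to its zero end, then pull the sprung slide out by its loop (it has some slack to take up first) until the drag pointer stands level with the arrow of the set index, not past it, and keep it there for a second. Then ease the slide fully home without letting it snap back, so that the drag pointer is left standing at the index, and leave the other things on the bench where they are.

Things in the scene. Friction and masses are not known exactly. Their poses are not given: they have to be found in the camera images.
- fixture: Pull-test fixture fixed to the bench: grey plate 420 x 120 x 12 mm, x = -135 to +285 mm from the origin (on the bench, z up), two guide rails (top z = 28 mm, outer faces y = +-49 mm), and on its +x end a white meter base with a green board (110 x 160 mm, up to 75 mm high, x = 165 to 275 mm). The gauge pulls along the fixture's -x axis.
- carriage_top (a point): Centre of the gauge carriage's top, z = 41 mm: an aluminium block 130 (x) x 74 mm with a white scale on top, running between the rails. It slides loosely (2 N), up to 40 mm along -x, until its rear hook catches on the terminal lug: the slack left at the start is unknown. Only then does the slide come out of it. Axes as the fixture's.
- loop_bar (a point): Middle of the inner face of the outer bar of the slide's steel loop. The loop sticks out of the carriage's -x end, level, its bars' centres 35 mm above the bench, bars round, 8 to 10 mm thick; the inside is 45 mm along x (from this point towards +x) and 66 mm along y, open above; the plate (12 mm high) or bare bench lies under it. Axes as the fixture's.
- pull_slide (a joint): How far the sprung slide is drawn out of the carriage, m: 0 home, 0.065 at its end stop. The spring pulls it home with 4 N at 0, rising 1.5 N per 10 mm.
- drag_pointer (a joint): Reading of the drag pointer, m: 0 at the zero end (towards the meter), growing towards the loop. The slide takes the pointer along as it comes out and leaves it standing at the furthest reading; light friction (0.7 N) holds it. At the start it stands high, left from an earlier test.
- pointer_line (a point): Foot of the drag pointer: an upright dark steel tab 6 mm (x) x 14 mm (y), 16 mm tall, standing on the carriage's scale (z = 41 to 58 mm), 22 mm to the +y side of its middle line. This point is the middle of its foot and marks its reading. To zero it, push it along the fixture's +x. Axes as the fixture's.
- slide_line (a point): Point on the slide, under the scale, that carries the pointer along: slide and pointer then have the same x. Axes as the fixture's.
- index_line (a point): Where the set index points: a flat dark steel arrow (12 x 26 mm, 3 mm high) clamped firmly on the scale's -y side, pointing in +y, at the reading wanted, 22 to 48 mm from zero. This point lies on the scale's middle line; a pointer level with the arrow has the same x as this point. Axes as the fixture's.
- spool: Solder spool standing upright, 60 mm across, 48 mm high; origin under its centre. Leave alone.
- flux_bottle: Small white bottle, 40 mm across, 95 mm high; origin under its centre. Leave alone.
- terminal_cover: White plastic channel-shaped cover, 30 x 120 (y) x 24 mm; origin under its centre. Leave alone.
- screwdriver: Screwdriver 180 mm long lying along its x axis; origin under it. Leave alone.
- brush: Small brush lying along its x axis, about 200 mm long; origin under it. Leave alone.
- meter: A second meter base like that on the fixture, loose, 110 x 160 mm, up to 63 mm high; origin under its centre. Leave alone.

How it is judged (in metres and radians):
On the way, in this order (a step that is already met when the one before it is completed fails the run):
1. the drag pointer is pushed back to zero (within 4 mm) (value of joint drag_pointer below 0.004 m), for 0.2 s.
2. the slide is drawn out, its pointer level with the index within 4 mm, for 0.8 s (x of slide_line in the frame of index_line between -0.004 and 0.004 m and x of pointer_line in the frame of index_line between -0.004 and 0.004 m), for 0.8 s.
At the end, for the whole second after the job is handed in: The slide is fully home (within 3 mm), the drag pointer stands level with the index within 4 mm along the scale, and the spool, bottle, cover, screwdriver, brush and loose meter base are within 30 mm of where they were (value of joint pull_slide below 0.003 m and x of pointer_line in the frame of index_line between -0.004 and 0.004 m and distance of each of spool, flux_bottle, terminal_cover, screwdriver, brush, meter from where it was at the start of the episode below 0.03 m); the robot touches nothing.
It fails at once if the slide was pulled past the index (more than 6 mm) (x of slide_line in the frame of index_line below -0.006 m).
It fails at once if the slide snapped back (faster than 0.25 m/s) (velocity of joint pull_slide below -0.25 m/s).
It fails at once if a bystander was moved more than 30 mm (distance of any of spool, flux_bottle, terminal_cover, screwdriver, brush, meter from where it was at the start of the episode above 0.03 m).
It also fails if it takes over 58 s, if anything falls off the work surface, if the arm or the gripper's body presses on something with over 40 N, if the wrist force passes 120 N, or if a joint passes its speed limit or range.

### The arm

A 6-joint arm with a two-finger parallel gripper is mounted at the origin on the work surface. World frame = base frame: x ahead of the robot, y to its left, z up, the work surface at z = 0. Lengths are in m, angles in degrees, forces in N, time in s.
With the tool pointing down it reaches from about 0.35 to 0.875 m from the base axis. Payload 4.2 kg.
Tool frame: the origin (TCP) lies midway between the tips of the shut fingers; the grasp point (between the pads) lies 19 mm behind it; z points along the fingers, y is the line along which they close (so a half turn about z gives the same grasp; the last joint's range is limited). The gripper opens to 87 mm and grips with 3 to 60 N. Pads are 19 mm wide; open, the fingers measure 117 mm over their backs; the gripper's body (75 mm by 190 mm) begins 51 mm behind the grasp point.
Start: joints at [91.135, 22.042, 0.453, 0, -68.411, -14.817], TCP at [0.148, 0.607, 0.199] pointing down, gripper open.
Joint ranges: [-179.83, 179.83], [-69.29, 118.12], [-61.27, 80.66], [-181.25, 117.63], [-171.15, -9.14], [-177.46, 177.46]. Speed limits (degrees/s): [159.86, 159.86, 180, 180, 180, 180].

### API

Orientations are given as a 3x3 rotation matrix whose columns are the frame's x, y, z axes.
In Python, from station import * gives the robot as it stands.
- The arm moves only by the tool move_arm, never from a script. Its argument "targets" is text: rows parted by semicolons, each of 4 numbers parted by spaces: the shift along the world's x, y, z in units of 25 mm (1.0 is 25 mm), then the turn about the world's z in units of 5 degrees (1.0 is 5 degrees). In form: tx ty tz spin; .... A call has 1 to 10 rows; each row shifts and turns the commanded pose from where the row before left it; what a row does not reach is not made up. A row lasts 1/12 s, in which the tool goes at most 41.7 mm and 7.16 degrees, less where a joint would pass 70% of its speed; a pose out of reach is approached as far as the arm can. A call is refused whole if a number of a shift passes 1 or a number of a turn 1, either way. A call with a gripper value outside its range is refused whole. "gripper" is the finger opening in mm, from 0 to 87, set as the call begins (left out, the last holds). The fingers move at their own pace and stop on an object; the grip force is fixed at half the most. Time passes only in rows, so rows that do not move let the fingers close. It gives the time, the measured TCP pose, the force, the opening and the grip force at its end, in the units of the state.
- sense(): the state, without advancing time (a new reading comes with each control period).
- capture(name): name is "side" or "top"; returns a dict with "image" (420x560x3 uint8, blue, green, red), "fx", "fy", "cx", "cy" (pixels), "D" ([k1, k2, p1, p2, k3] as OpenCV has them; the pictures are not rectified), "world_from_camera" (4x4, takes a point from camera to world coordinates). Camera axes: x right, y up, looking along -z (the intrinsics and any distortion apply to the point x, -y, -z); pixel columns grow to the right and rows downward; lengths in m; the calibration is good to about 2 mm. A picture is of the moment at which its call begins. There is no depth.
- finish_job(): hands the job in; it is judged then, once.
The state is a dict: "time_s": time; "joints": joint angles; "joint_velocities": joint speeds; "effort": joint torques, N m; "tcp_pos": TCP position; "ee_rot": TCP orientation; "wrist_force": force on the tool from outside, world axes, zero at the start; "moment": the same for the moment, N m; "gripper_width": opening from 0.0 (shut) to 1.0 (fully open); "gripper_force": force on a finger pad.
Only numpy, scipy, OpenCV 4.12 (cv2) and the standard library are available. Lean on these libraries where they do the work, as an engineer would, in place of code of your own. Each camera call takes 0.05 s, during which the arm holds its last target. There are 200 camera calls.

## Working session

There is one attempt and no reset: what is moved stays moved. The work goes in short steps, Python scripts to look and compute and a tool call to move; the robot and the scene stay as the last step left them, time stands still between calls to the robot, and variables do not carry over. Pictures are saved under pics/ and viewed, at most 10 in all, crops included, and the job is handed in when it is done.

Besides the shell and the picture viewer there is one more tool, called after "Request:" as name(argument=value, ...) on one line, values as JSON. move_arm: Moves the arm, as the interface text tells. Its arguments: {"type":"object","properties":{"targets":{"type":"string"},"gripper":{"type":"number"}},"required":["targets"]}

```bash
mkdir -p pics; cat > h.py <<'E'
from station import *
import cv2, numpy as np
def cam(c):
    K=np.array([[c["fx"],0,c["cx"]],[0,c["fy"],c["cy"]],[0,0,1.]]);return K,np.array(c["D"],float),np.array(c["world_from_camera"])
def ray(c,uv):
    K,D,T=cam(c);p=cv2.undistortPoints(np.array(uv,float).reshape(-1,1,2),K,D).reshape(-1,2)
    d=np.c_[p[:,0],-p[:,1],-np.ones(len(p))]@T[:3,:3].T
    return T[:3,3],d
def onz(c,uv,z):
    o,d=ray(c,uv);z=np.broadcast_to(z,len(d));return o+d*((z-o[2])/d[:,2])[:,None]
def proj(c,P):
    K,D,T=cam(c);q=(np.array(P,float).reshape(-1,3)-T[:3,3])@T[:3,:3];q=q*[1,-1,-1]
    return cv2.projectPoints(q,np.zeros(3),np.zeros(3),K,D)[0].reshape(-1,2)
E
python3 - <<'E'
from h import *
for n in("top","side"):
    c=capture(n);cv2.imwrite(f"pics/{n}0.png",c["image"]);print(n,c["fx"],c["D"],np.round(c["world_from_camera"],3).tolist())
print(sense())
E
```

```text
top 423.05779436645713 [-0.01072583  0.          0.          0.          0.        ] [[0.0, 0.981, -0.194, 0.382], [-1.0, 0.003, 0.014, -0.097], [0.014, 0.194, 0.981, 0.868], [0.0, 0.0, 0.0, 1.0]]
side 530.4048058831877 [-0.04446498  0.          0.          0.          0.        ] [[-0.808, 0.385, -0.445, 0.043], [-0.589, -0.515, 0.622, 0.565], [0.01, 0.765, 0.644, 0.78], [0.0, 0.0, 0.0, 1.0]]
{'time_s': 0.1, 'joints': array([ 9.11351738e+01,  2.20855695e+01,  3.88494650e-01, -2.50133600e-02,
       -6.84125112e+01, -1.48160646e+01]), 'joint_velocities': array([ 0.01516034, -0.09860869,  0.1261959 ,  0.07510719,  0.04683966,
       -0.03489445]), 'effort': array([ 4.00443460e-04, -3.91687775e+01,  1.87936181e+01,  4.23185080e+00,
        1.34781579e-02, -6.96725442e-05]), 'tcp_pos': array([0.1476756 , 0.60670155, 0.19828417]), 'ee_rot': array([[ 9.71589980e-01, -2.36670182e-01, -3.67972726e-04],
       [-2.36670449e-01, -9.71588087e-01, -1.92026946e-03],
       [ 9.69526055e-05,  1.95280283e-03, -9.99998089e-01]]), 'wrist_force': array([0.21152928, 0.09470806, 0.09718875]), 'moment': array([-0.00239901,  0.01476344, -0.01470862]), 'gripper_force': 0.0, 'gripper_width': 1.0024145566132467}
```

View pics/top0.png

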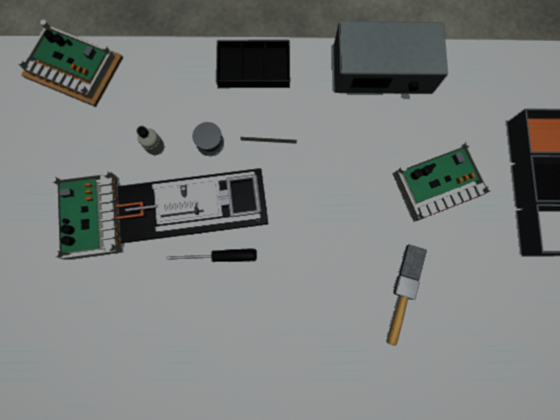

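View pics/side0.png

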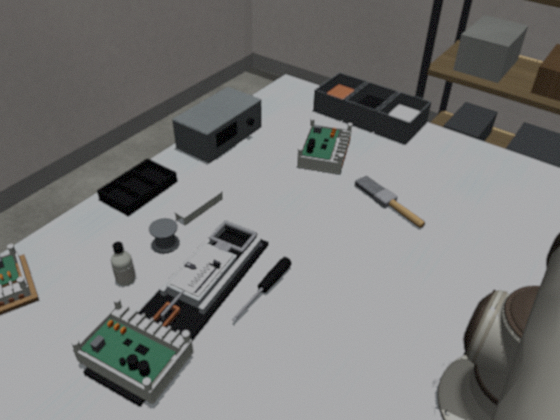

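The top view shows the fixture from (60,220) to (265,200): meter at the left, loop opening around (243,195), spool (207,137), bottle (148,138), cover (268,140), screwdriver (215,256). Next I zoom in on the scale.

```bash
python3 - <<'E'
import cv2,numpy as np
a=cv2.imread("pics/top0.png")[165:245,140:273];b=cv2.imread("pics/side0.png")[215:320,140:275]
f=lambda x:cv2.resize(np.clip(x.astype(float)*1.5,0,255).astype('uint8'),None,fx=6,fy=6,interpolation=cv2.INTER_CUBIC)
cv2.imwrite("pics/ztop.png",f(a)[:,:798]);cv2.imwrite("pics/zside.png",f(b)[:600,:798])
E
```

```text
(no output)
```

View pics/ztop.png

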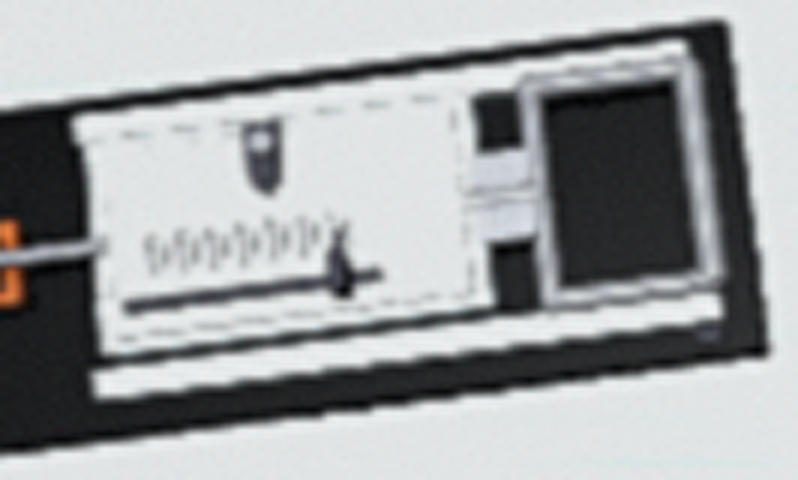

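View pics/zside.png

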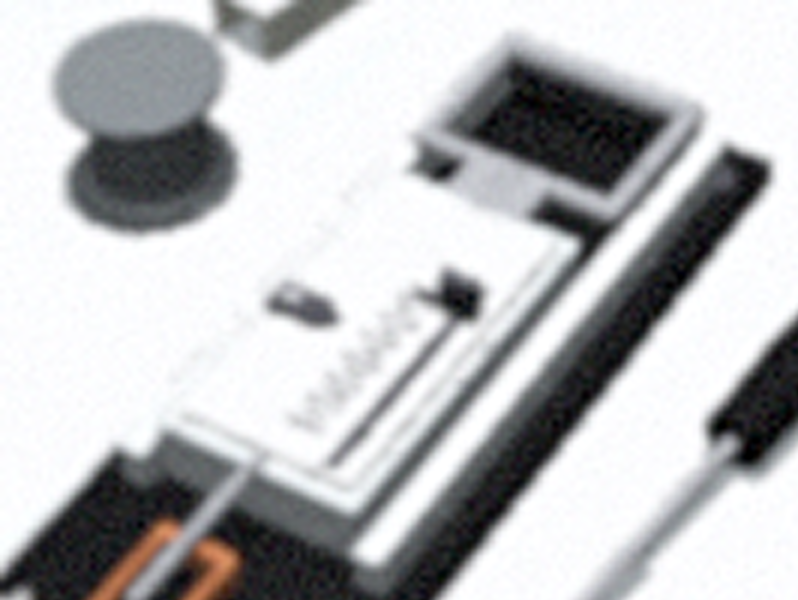

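Top zoom: loop inside edges at crop (540,90)/(560,290) and (680,82)/(705,280), index tip (267,193), pointer foot (341,283), slot (125,307)–(382,273), plate end corners (725,22) and (768,350). The side zoom confirms this layout.

```bash
python3 - <<'E'
from h import *
c=capture("top")
def P(l,z): return onz(c,[(140+x/6,165+y/6) for x,y in l],z)
pl=P([(725,22),(768,350)],.012); sl=P([(125,307),(382,273)],.0415)
lp=P([(680,82),(705,280),(540,90),(560,290)],.035); ca=P([(72,118),(100,357),(470,92),(495,310)],.041)
ix=P([(267,193),(262,150)],.044); pt=P([(341,283)],.0415)
# rails outer/plate long edges
e=P([(100,398),(722,318)],.02)
ax=lambda d:np.degrees(np.arctan2(d[1],d[0]))
print("dirs(+x_f)",ax(sl[0]-sl[1]),ax(e[0]-e[1]),ax(ca[0]-ca[2]),ax(ca[1]-ca[3]),"y_f",[ax(v)-0 for v in(pl[1]-pl[0],lp[1]-lp[0],lp[3]-lp[2])])
a=np.radians(np.mean([ax(sl[0]-sl[1]),ax(e[0]-e[1])]));xf=np.array([np.cos(a),np.sin(a)]);yf=np.array([-xf[1],xf[0]])
O=pl.mean(0)[:2]+.135*xf;print("O",O,"xf",xf)
for n,v in dict(pl=pl,loop=lp,carr=ca,idx=ix,ptr=pt,slot=sl).items():
    print(n,np.round(v[:,:2],4).tolist(),"fx:",np.round(np.c_[(v[:,:2]-O)@xf,(v[:,:2]-O)@yf]*1e3,1).tolist())
E
```

```text
dirs(+x_f) 97.87878139286136 97.59420921772924 94.07498350393355 97.06953906389317 y_f [np.float64(-172.2036275010482), np.float64(-172.24052165674797), np.float64(-173.06898914822065)]
O [0.55612672 0.06476766] xf [-0.13461738  0.99089765]
pl [[0.6323, -0.0611], [0.5163, -0.0769]] fx: [[-134.9, -58.5], [-135.1, 58.5]]
loop [[0.6044, -0.047], [0.5363, -0.0563], [0.6014, 0.0002], [0.5327, -0.0081]] fx: [[-117.3, -32.8], [-117.3, 36.0], [-70.0, -36.2], [-69.1, 33.0]]
carr [[0.5896, 0.1556], [0.5089, 0.1415], [0.5991, 0.023], [0.5249, 0.0125]] fx: [[85.5, -45.4], [82.4, 36.5], [-47.2, -36.9], [-47.6, 38.0]]
idx [[0.5635, 0.0887], [0.5781, 0.091]] fx: [[22.7, -10.5], [23.0, -25.3]]
ptr [[0.5337, 0.0635]] fx: [[1.7, 22.4]]
slot [[0.5255, 0.1341], [0.5371, 0.0501]] fx: [[72.9, 21.0], [-12.0, 20.8]]
```

Request:
move_arm(targets="0.68 -1 0 0.43;0.68 -1 0 0.43;0.68 -1 0 0.43;0.68 -1 0 0.43;0.68 -1 0 0.43;0.68 -1 0 0.43;0.68 -1 0 0.43;0.68 -1 0 0.43;0.68 -1 0 0.43;0.68 -1 0 0.43", gripper=0)

```text
time_s: 0.98
tcp_pos: [0.3182, 0.3557, 0.1991]
ee_rot: [[0.99, 0.138, -0.0], [0.138, -0.99, -0.0], [-0.0, 0.0, -1.0]]
wrist_force: [-0.2, -0.4, 0.7]
gripper_width: 0.327
gripper_force: 0.0
```

Request:
move_arm(targets="0.68 -1 0 0;0.68 -1 0 0;0.68 -1 0 0;0.68 -1 0 0;0.68 -1 0 0;0.68 -1 0 0;0.68 -1 0 0;0.68 -1 0 0;0.68 -1 0 0;0.68 -1 0 0")

```text
time_s: 1.82
tcp_pos: [0.4882, 0.1058, 0.1992]
ee_rot: [[0.991, 0.136, -0.0], [0.136, -0.991, 0.0], [-0.0, -0.0, -1.0]]
wrist_force: [0.4, -0.4, 0.2]
gripper_width: 0.004
gripper_force: 0.0
```

Request:
move_arm(targets="0.68 -1 -0.5 0;0.68 -1 -0.5 0;0.64 -0.9 -0.5 0;0 0 0 0;0 0 0 0")

```text
time_s: 2.23
tcp_pos: [0.5375, 0.0333, 0.1603]
ee_rot: [[0.991, 0.133, -0.003], [0.133, -0.991, -0.001], [-0.003, 0.001, -1.0]]
wrist_force: [0.5, 0.1, 0.2]
gripper_width: 0.005
gripper_force: 0.0
```

Request:
move_arm(targets="0 0 -0.8 0;0 0 -0.8 0;0 0 -0.8 0;0 0 -0.8 0;0 0 -0.6 0;0 0 -0.4 0;0 0 -0.3 0;0 0 0 0;0 0 0 0")

```text
time_s: 2.98
tcp_pos: [0.5381, 0.0352, 0.0498]
ee_rot: [[0.991, 0.137, 0.001], [0.137, -0.991, 0.0], [0.001, 0.0, -1.0]]
wrist_force: [-0.9, 0.1, 0.7]
gripper_width: 0.006
gripper_force: 0.0
```

```bash
python3 - <<'E'
from h import *
s=sense();print(s["tcp_pos"],s["wrist_force"])
b=capture("side")["image"][215:315,140:273]
cv2.imwrite("pics/z2.png",cv2.resize(b,None,fx=6,fy=6,interpolation=cv2.INTER_CUBIC))
E
```

```text
[0.53814848 0.03516464 0.04976103] [-0.92665123  0.08679407  0.69170163]
```

View pics/z2.png

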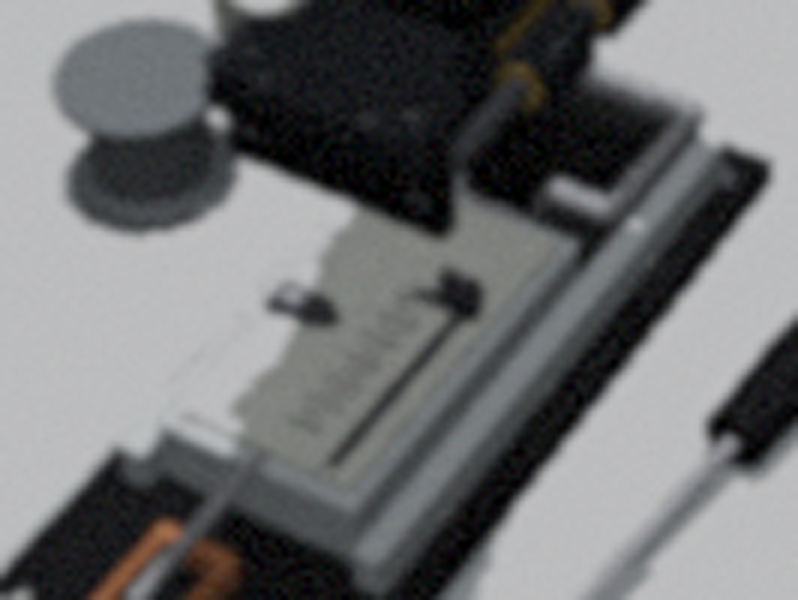

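The gripper is over the loop end of the scale, with the pointer at crop (458,290) and nothing touched. Next is a slow push along +x of the fixture.

Request:
move_arm(targets="0 0 -0.1 0;-0.02 0.16 0 0;-0.02 0.16 0 0;-0.02 0.16 0 0;-0.03 0.16 0 0;-0.02 0.16 0 0;-0.02 0.16 0 0;-0.02 0.16 0 0;-0.02 0.16 0 0;-0.02 0.16 0 0")

```text
time_s: 3.87
tcp_pos: [0.533, 0.0712, 0.0467]
ee_rot: [[0.991, 0.136, -0.0], [0.136, -0.991, -0.0], [-0.0, 0.0, -1.0]]
wrist_force: [0.4, -1.0, -0.3]
gripper_width: 0.003
gripper_force: 0.0
```

Request:
move_arm(targets="-0.02 0.16 0 0;-0.02 0.16 0 0;-0.02 0.16 0 0;-0.03 0.16 0 0;-0.02 0.16 0 0;0 0 0 0")

```text
time_s: 4.37
tcp_pos: [0.5303, 0.0915, 0.0468]
ee_rot: [[0.991, 0.137, 0.0], [0.137, -0.991, 0.0], [0.0, -0.0, -1.0]]
wrist_force: [-0.0, 0.6, -0.1]
gripper_width: 0.006
gripper_force: 0.0
```

```bash
python3 - <<'E'
from h import *
c=capture("side");print(proj(c,[[.531,.0877,.047],[.5288,.11,.05]]))
b=c["image"][215:315,140:273]
cv2.imwrite("pics/z3.png",cv2.resize(b,None,fx=6,fy=6,interpolation=cv2.INTER_CUBIC))
E
```

```text
[[209.56475628 273.60373849]
 [202.27268709 280.2478667 ]]
```

View pics/z3.png

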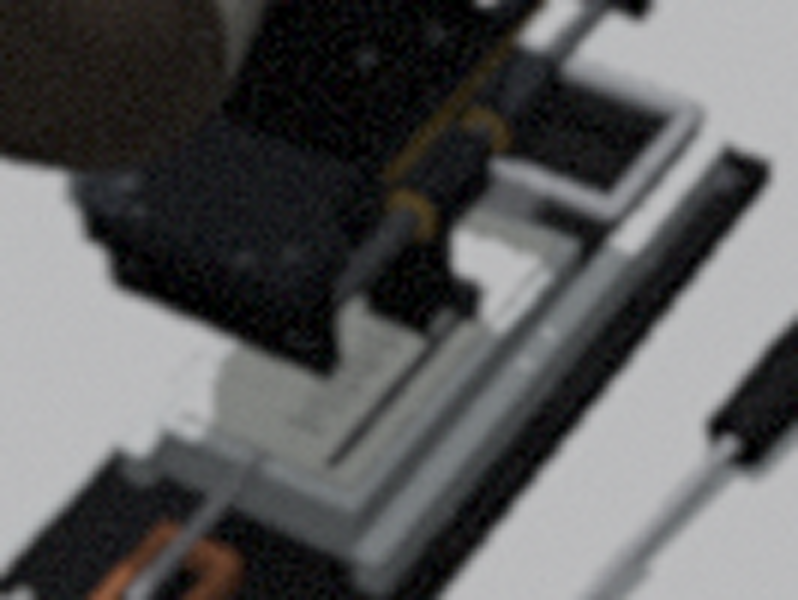

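The finger tip should be near crop (416,354), but the slot there looks bare and something dark still sits near the old pointer place (465,295). I'll check it in both views, brightened.

```bash
python3 - <<'E'
from h import *
s=sense();t=s["tcp_pos"];print(t,s["joints"])
out=[]
for n,(x,y) in dict(side=(165,225),top=(140,165)).items():
    c=capture(n);b=c["image"][y:y+80,x:x+66 if n=="side" else x+66]
    f=6;b=cv2.resize(np.clip((b/255.)**.5*255,0,255).astype('uint8'),None,fx=f,fy=f,interpolation=cv2.INTER_CUBIC)
    for P,col in((t,(0,0,255)),((.5337,.0635,.0415),(0,255,0)),((.5281,.1100,.0415),(255,0,0))):
        u=(proj(c,P)[0]-[x,y])*f+f/2;print(n,u);cv2.circle(b,tuple(int(v) for v in u),3,col,-1)
    out.append(b)
cv2.imwrite("pics/z4.png",np.hstack(out))
E
```

```text
[0.53028042 0.0911537  0.04677449] [ 2.70310580e+01  2.30530656e+01 -2.30321817e+01  5.64882139e-04
 -4.39116442e+01  7.08218541e+01]
side [264.78597762 302.77027623]
side [315.92961118 257.29596201]
side [230.51725954 354.17525185]
top [255.90422998 293.13636   ]
top [343.86359289 286.02532226]
top [201.82357391 302.34710049]
```

View pics/z4.png

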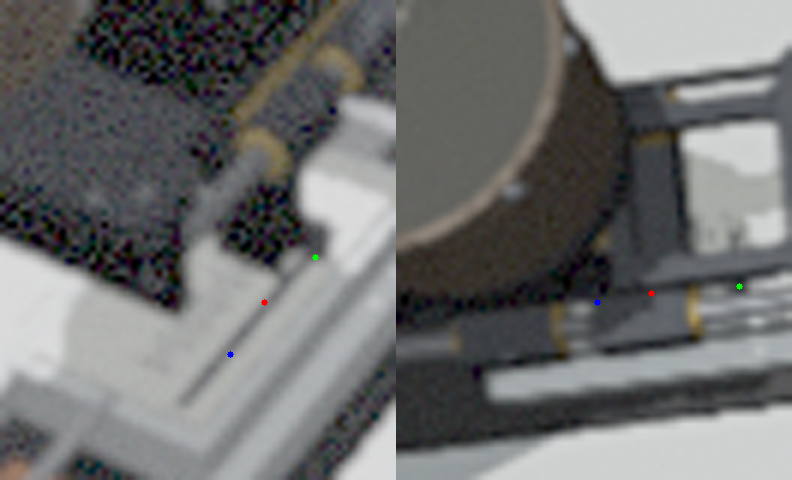

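The pointer still seems to be at its old place (green dot), so the tips may ride higher than the TCP suggests. I'll probe downwards gently on the bare scale.

Request:
move_arm(targets="0 0 -0.08 0;0 0 -0.08 0;0 0 0 0;0 0 0 0")

```text
time_s: 4.85
tcp_pos: [0.5301, 0.0905, 0.0425]
ee_rot: [[0.991, 0.136, -0.001], [0.136, -0.991, -0.0], [-0.001, 0.0, -1.0]]
wrist_force: [0.3, -0.3, 0.6]
gripper_width: 0.002
gripper_force: 0.0
```

Request:
move_arm(targets="0 0 -0.06 0;0 0 0 0;0 0 0 0")

```text
time_s: 5.1
tcp_pos: [0.5303, 0.0907, 0.0412]
ee_rot: [[0.991, 0.136, -0.0], [0.136, -0.991, -0.0], [-0.0, 0.0, -1.0]]
wrist_force: [-0.2, -0.8, -1.0]
gripper_width: 0.007
gripper_force: 0.0
```

Request:
move_arm(targets="0 0 -0.08 0;0 0 0 0;0 0 0 0")

```text
time_s: 5.35
tcp_pos: [0.5302, 0.0907, 0.0391]
ee_rot: [[0.991, 0.136, -0.0], [0.136, -0.991, -0.0], [-0.0, 0.0, -1.0]]
wrist_force: [-0.0, 0.9, 0.5]
gripper_width: 0.003
gripper_force: 0.0
```

Request:
move_arm(targets="0 0 -0.08 0;0 0 0 0;0 0 0 0")

```text
time_s: 5.6
tcp_pos: [0.5302, 0.0907, 0.0371]
ee_rot: [[0.991, 0.136, -0.0], [0.136, -0.991, -0.0], [-0.0, 0.0, -1.0]]
wrist_force: [-0.2, -1.2, 1.0]
gripper_width: 0.009
gripper_force: 0.0
```

Request:
move_arm(targets="0 0 -0.08 0;0 0 0 0;0 0 0 0")

```text
time_s: 5.85
tcp_pos: [0.5302, 0.0907, 0.0351]
ee_rot: [[0.991, 0.136, -0.0], [0.136, -0.991, -0.0], [-0.0, 0.0, -1.0]]
wrist_force: [-0.2, -0.5, -0.9]
gripper_width: 0.007
gripper_force: 0.0
```

Request:
move_arm(targets="0 0 -0.1 0;0 0 0 0;0 0 0 0")

```text
time_s: 6.1
tcp_pos: [0.5302, 0.0907, 0.0326]
ee_rot: [[0.991, 0.136, -0.0], [0.136, -0.991, -0.0], [-0.0, 0.0, -1.0]]
wrist_force: [-0.5, 0.6, 0.1]
gripper_width: 0.004
gripper_force: 0.0
```

Request:
move_arm(targets="0 0 -0.1 0;0 0 0 0;0 0 0 0")

```text
time_s: 6.35
tcp_pos: [0.5302, 0.0907, 0.0301]
ee_rot: [[0.991, 0.136, -0.0], [0.136, -0.991, -0.0], [-0.0, 0.0, -1.0]]
wrist_force: [-0.8, -0.4, -1.4]
gripper_width: 0.005
gripper_force: 0.0
```

Request:
move_arm(targets="0 0 -0.08 0;0 0 0 0;0 0 0 0")

```text
time_s: 6.6
tcp_pos: [0.5302, 0.0907, 0.0281]
ee_rot: [[0.991, 0.136, -0.0], [0.136, -0.991, -0.0], [-0.0, 0.0, -1.0]]
wrist_force: [-0.5, 0.2, -0.7]
gripper_width: 0.009
gripper_force: 0.0
```

```bash
python3 - <<'E'
from h import *
s=sense();t=s["tcp_pos"]
c=capture("side");x,y=150,205;f=7
b=c["image"][y:y+85,x:x+112];b=cv2.resize(np.clip((b/255.)**.5*255,0,255).astype('uint8'),None,fx=f,fy=f,interpolation=cv2.INTER_CUBIC)
for P,col in((t,(0,0,255)),(t+[0,0,.03],(0,255,255)),((.5337,.0635,.0415),(0,255,0)),((.5281,.1100,.0415),(255,0,0))):
    u=(proj(c,P)[0]-[x,y])*f+f/2;print(u);cv2.circle(b,tuple(int(v) for v in u),3,col,-1)
cv2.imwrite("pics/z5.png",b[:600,:800])
E
```

```text
[420.05558293 539.53611018]
[412.13040472 463.00523188]
[473.58454638 440.17862235]
[373.9368028  553.20446049]
```

View pics/z5.png

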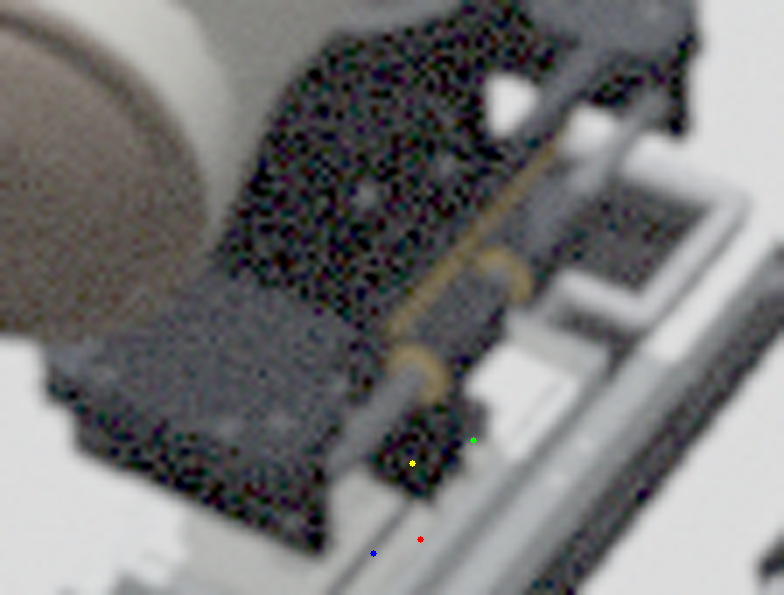

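The finger bottom (centre about (417,460)) sits about 20–30 mm above the reported TCP (red dot), and the pointer has not moved (480,410). So I'll probe on until contact.

Request:
move_arm(targets="0 0 -0.08 0;0 0 0 0;0 0 0 0")

```text
time_s: 6.9
tcp_pos: [0.5302, 0.0907, 0.0261]
ee_rot: [[0.991, 0.136, -0.0], [0.136, -0.991, -0.0], [-0.0, 0.0, -1.0]]
wrist_force: [0.1, -0.5, 0.7]
gripper_width: 0.004
gripper_force: 0.0
```

Request:
move_arm(targets="0 0 -0.08 0;0 0 0 0;0 0 0 0")

```text
time_s: 7.15
tcp_pos: [0.5302, 0.0907, 0.0241]
ee_rot: [[0.991, 0.136, -0.0], [0.136, -0.991, -0.0], [-0.0, 0.0, -1.0]]
wrist_force: [-0.2, 0.4, 0.1]
gripper_width: 0.005
gripper_force: 0.0
```

Request:
move_arm(targets="0 0 -0.08 0;0 0 0 0;0 0 0 0")

```text
time_s: 7.4
tcp_pos: [0.5302, 0.0907, 0.0221]
ee_rot: [[0.991, 0.136, -0.0], [0.136, -0.991, -0.0], [-0.0, 0.0, -1.0]]
wrist_force: [-1.1, 0.9, -0.3]
gripper_width: 0.002
gripper_force: 0.0
```

Request:
move_arm(targets="0 0 -0.06 0;0 0 0 0;0 0 0 0")

```text
time_s: 7.65
tcp_pos: [0.5302, 0.0907, 0.0207]
ee_rot: [[0.991, 0.136, -0.0], [0.136, -0.991, -0.0], [-0.0, 0.0, -1.0]]
wrist_force: [0.2, 0.1, 0.6]
gripper_width: 0.008
gripper_force: 0.0
```

The offset is at least 20 mm. I'll lift, go back over the pointer, lower behind it with the corrected height and push.

Request:
move_arm(targets="0 0 0.8 0;0 0 0.8 0;0.05 -0.4 0.1 0;0.06 -0.5 0 0;0.06 -0.5 0 0;0.06 -0.5 0 0;0.06 -0.4 0 0;0.04 -0.16 0 0;0 0 -0.6 0;0 0 -0.5 0")

```text
time_s: 8.48
tcp_pos: [0.5389, 0.0284, 0.0353]
ee_rot: [[0.991, 0.135, 0.001], [0.135, -0.991, 0.0], [0.001, -0.0, -1.0]]
wrist_force: [1.0, -0.3, -0.0]
gripper_width: 0.007
gripper_force: 0.0
```

Request:
move_arm(targets="0 0 -0.4 0;0 0 -0.2 0;0 0 -0.1 0;0 0 0 0;0 0 0 0")

```text
time_s: 8.9
tcp_pos: [0.5389, 0.0294, 0.0184]
ee_rot: [[0.991, 0.136, 0.001], [0.136, -0.991, 0.0], [0.001, -0.0, -1.0]]
wrist_force: [-0.4, -0.2, 0.2]
gripper_width: 0.001
gripper_force: 0.0
```

Request:
move_arm(targets="-0.02 0.16 0 0;-0.02 0.16 0 0;-0.02 0.16 0 0;-0.03 0.16 0 0;-0.02 0.16 0 0;-0.02 0.16 0 0;-0.02 0.16 0 0;-0.02 0.16 0 0;-0.02 0.16 0 0;-0.02 0.16 0 0")

```text
time_s: 9.73
tcp_pos: [0.5331, 0.0695, 0.0182]
ee_rot: [[0.991, 0.136, -0.0], [0.136, -0.991, -0.0], [-0.0, 0.0, -1.0]]
wrist_force: [0.2, -1.3, 0.9]
gripper_width: 0.007
gripper_force: 0.4
```

```bash
cat > ptr.py <<'E'
from h import *
# dark blobs on the scale, side view
c=capture("side");g=cv2.cvtColor(c["image"],cv2.COLOR_BGR2GRAY)
x,y=150,205
b=c["image"][y:y+85,x:x+112];cv2.imwrite("pics/raw.png",b)
s=sense();print(s["tcp_pos"],s["wrist_force"],s["time_s"])
f=7;b=cv2.resize(np.clip((b/255.)**.5*255,0,255).astype('uint8'),None,fx=f,fy=f,interpolation=cv2.INTER_CUBIC)
t=s["tcp_pos"]
for P,col in((t+[0,0,.025],(0,255,255)),((.5337,.0635,.0415),(0,255,0))):
    u=(proj(c,P)[0]-[x,y])*f+f/2;print(u);cv2.circle(b,tuple(int(v) for v in u),3,col,-1)
cv2.imwrite("pics/z6.png",b[:600,:800])
E
python3 ptr.py
```

```text
[0.53320792 0.07011478 0.01826626] [ 0.81407175 -0.5044213  -0.44937102] 9.7833
[458.51468175 450.84401825]
[473.58454638 440.17862235]
```

View pics/z6.png

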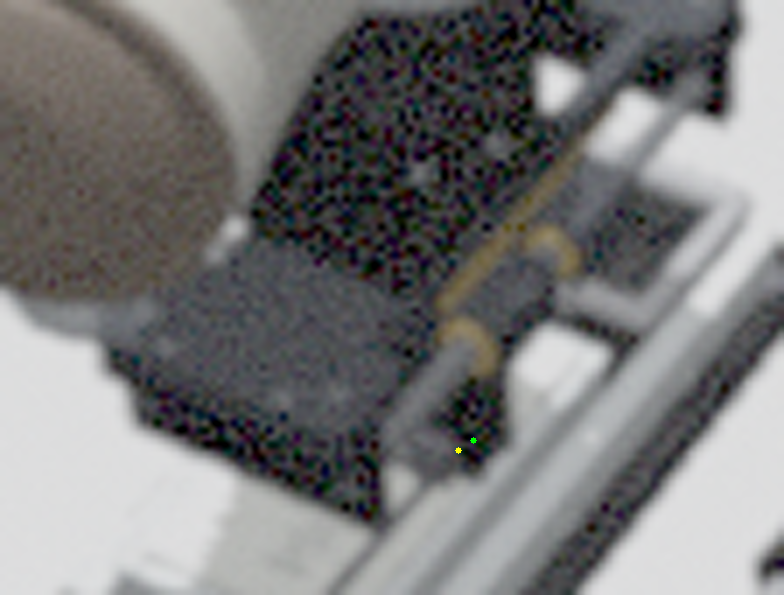

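The pointer's wing now shows ahead of the finger at about (430,455), so it is being carried along. I'll keep pushing.

Request:
move_arm(targets="-0.02 0.16 0 0;-0.02 0.16 0 0;-0.02 0.16 0 0;-0.03 0.16 0 0;-0.02 0.16 0 0;-0.02 0.16 0 0;-0.02 0.16 0 0;-0.02 0.16 0 0")

```text
time_s: 10.45
tcp_pos: [0.529, 0.1017, 0.0183]
ee_rot: [[0.991, 0.136, -0.0], [0.136, -0.991, -0.0], [-0.0, 0.0, -1.0]]
wrist_force: [0.6, -0.6, 0.1]
gripper_width: 0.003
gripper_force: 0.4
```

Request:
move_arm(targets="-0.01 0.08 0 0;-0.01 0.08 0 0;0 0 0 0")

```text
time_s: 10.7
tcp_pos: [0.5286, 0.1057, 0.0183]
ee_rot: [[0.991, 0.136, 0.0], [0.136, -0.991, 0.0], [0.0, -0.0, -1.0]]
wrist_force: [0.4, -0.1, -0.8]
gripper_width: 0.006
gripper_force: 0.0
```

Request:
move_arm(targets="-0.01 0.08 0 0;-0.01 0.08 0 0;0 0 0 0")

```text
time_s: 10.95
tcp_pos: [0.528, 0.1095, 0.0182]
ee_rot: [[0.991, 0.136, 0.0], [0.136, -0.991, 0.0], [0.0, -0.0, -1.0]]
wrist_force: [-0.2, 0.1, -0.2]
gripper_width: 0.003
gripper_force: 0.0
```

Request:
move_arm(targets="-0.01 0.08 0 0;-0.01 0.08 0 0;0 0 0 0")

```text
time_s: 11.2
tcp_pos: [0.5275, 0.1135, 0.0182]
ee_rot: [[0.991, 0.136, -0.0], [0.136, -0.991, 0.0], [-0.0, -0.0, -1.0]]
wrist_force: [-0.4, 0.0, -0.0]
gripper_width: 0.011
gripper_force: 0.0
```

Request:
move_arm(targets="-0.01 0.08 0 0;-0.01 0.08 0 0;0 0 0 0")

```text
time_s: 11.45
tcp_pos: [0.527, 0.1174, 0.0182]
ee_rot: [[0.991, 0.136, -0.0], [0.136, -0.991, -0.0], [-0.0, 0.0, -1.0]]
wrist_force: [0.2, -1.2, -0.4]
gripper_width: -0.003
gripper_force: 0.5
```

Request:
move_arm(targets="-0.01 0.08 0 0;-0.01 0.08 0 0;0 0 0 0")

```text
time_s: 11.7
tcp_pos: [0.5264, 0.1215, 0.0182]
ee_rot: [[0.991, 0.136, -0.0], [0.136, -0.991, 0.0], [-0.0, -0.0, -1.0]]
wrist_force: [-0.6, -0.7, 0.3]
gripper_width: 0.006
gripper_force: 0.5
```

Request:
move_arm(targets="-0.01 0.08 0 0;0 0 0 0")

```text
time_s: 11.87
tcp_pos: [0.5262, 0.1235, 0.0182]
ee_rot: [[0.991, 0.136, -0.0], [0.136, -0.991, -0.0], [-0.0, -0.0, -1.0]]
wrist_force: [0.0, -1.3, -0.4]
gripper_width: 0.004
gripper_force: 0.4
```

Request:
move_arm(targets="-0.01 0.08 0 0;0 0 0 0")

```text
time_s: 12.03
tcp_pos: [0.526, 0.1243, 0.0182]
ee_rot: [[0.991, 0.136, -0.001], [0.136, -0.991, -0.002], [-0.001, 0.002, -1.0]]
wrist_force: [2.8, -5.5, -0.2]
gripper_width: 0.007
gripper_force: 4.3
```

Request:
move_arm(targets="-0.01 0.08 0 0;0 0 0 0;0 0 0 0")

```text
time_s: 12.28
tcp_pos: [0.526, 0.1244, 0.0181]
ee_rot: [[0.991, 0.136, -0.001], [0.136, -0.991, -0.004], [-0.002, 0.004, -1.0]]
wrist_force: [5.4, -13.1, -1.5]
gripper_width: 0.007
gripper_force: 9.7
```

Firm stop at zero. I'll back off, lift, move clear towards the loop, then measure.

Request:
move_arm(targets="0.04 -0.3 0 0;0.02 -0.15 0 0;0 0 0.8 0;0 0 1 0;0 0 1 0;0.2 -0.8 1 0;0.25 -1 0 0;0.25 -1 0 0;0.25 -1 0 0;0.25 -1 0 0")

```text
time_s: 13.12
tcp_pos: [0.5576, -0.0044, 0.1137]
ee_rot: [[0.991, 0.137, 0.001], [0.137, -0.991, 0.001], [0.001, -0.001, -1.0]]
wrist_force: [-0.5, 0.6, 0.1]
gripper_width: 0.012
gripper_force: 0.0
```

Request:
move_arm(targets="0.25 -1 0 0;0.25 -1 0 0;0.2 -0.8 0 0;0.2 -0.4 0 0;0 0 0 0;0 0 0 0")

```text
time_s: 13.62
tcp_pos: [0.5799, -0.0838, 0.1131]
ee_rot: [[0.991, 0.135, 0.0], [0.135, -0.991, 0.001], [0.0, -0.0, -1.0]]
wrist_force: [-0.5, 0.5, 0.1]
gripper_width: 0.007
gripper_force: 0.0
```

```bash
cat > meas.py <<'E'
from h import *
xf=np.array([-0.13461738,0.99089765]);yf=np.array([-xf[1],xf[0]]);O=np.array([0.55612672,0.06476766])
def rect(c,z,x0=-60,x1=100,y0=-45,y1=45,s=4):
    "view of the plane at height z, rows y_f, cols x_f, s px per mm"
    X,Y=np.meshgrid(np.arange(x0,x1,1/s),np.arange(y0,y1,1/s))
    P=np.c_[O+X.reshape(-1,1)*1e-3*xf+Y.reshape(-1,1)*1e-3*yf,np.full(X.size,z)]
    m=proj(c,P).reshape(*X.shape,2).astype(np.float32)
    return cv2.remap(c["image"],m[...,0],m[...,1],cv2.INTER_CUBIC),X,Y
if __name__=="__main__":
    s=sense();print(s["tcp_pos"],s["time_s"])
    v=[]
    for n in("top","side"):
        c=capture(n);cv2.imwrite(f"pics/m_{n}.png",c["image"])
        r,X,Y=rect(c,.0415);v.append(r)
        g=r.mean(2)
        for lab,ya,yb in(("idx",-30,-14),("ptr+wing",2,12),("slot+ptr",24,27),("ptrfoot",16,28)):
            p=g[(Y[:,0]>ya)&(Y[:,0]<yb)].mean(0);d=np.clip(np.median(p)-p,0,None)
            d[(X[0]<-40)|(X[0]>78)]=0;i=d.argmax();w=d*(np.abs(X[0]-X[0][i])<8)*(d>.3*d.max());print(n,lab,round((w*X[0]).sum()/w.sum(),1),round(d.max()))
    cv2.imwrite("pics/rect.png",np.vstack(v))
E
python3 meas.py
```

```text
[ 0.57994219 -0.08376507  0.11308099] 13.6167
top idx -35.6 97
top ptr+wing 75.5 46
top slot+ptr -38.4 96
top ptrfoot -38.8 66
side idx 34.0 80
side ptr+wing 68.6 57
side slot+ptr -37.9 117
side ptrfoot -38.1 75
```

View pics/rect.png

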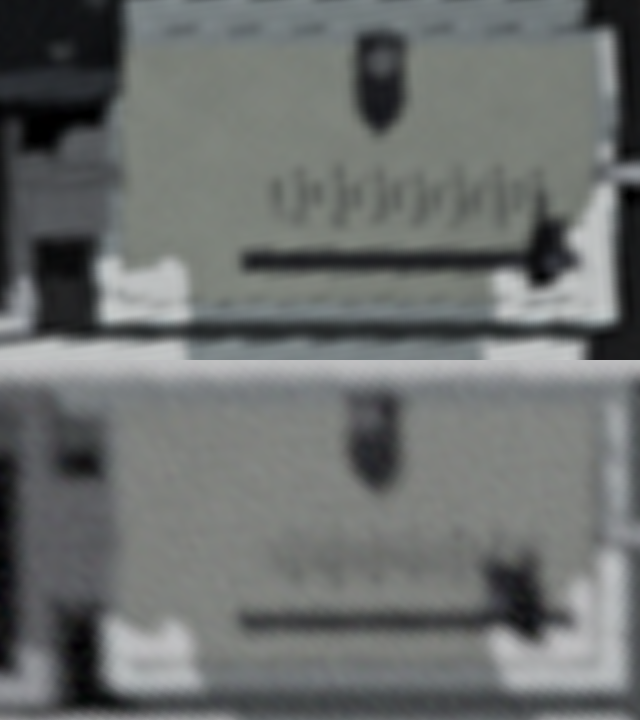

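The rectified views (top half and side half) show the index at column 380 (fx 35), the pointer foot at column 545 (fx 75.7, the zero end), and the slot from 0 to 85. The carriage was pushed back about 12 mm, and the wanted reading is about 40 mm. Now I lower into the loop.

Request:
move_arm(targets="-0.1 0.55 0 0;-0.1 0.55 0 0;-0.1 0.55 0 0;-0.1 0.55 0 0;-0.11 0.51 0 0;0 0 -0.6 0;0 0 -0.6 0;0 0 -0.6 0;0 0 -0.6 0;0 0 0 0")

```text
time_s: 14.55
tcp_pos: [0.5644, -0.0152, 0.0505]
ee_rot: [[0.991, 0.137, -0.006], [0.137, -0.991, -0.001], [-0.006, -0.0, -1.0]]
wrist_force: [-1.0, 0.5, -0.2]
gripper_width: 0.005
gripper_force: 0.0
```

Request:
move_arm(targets="0 0 -0.5 0;0 0 -0.4 0;0 0 -0.4 0;0 0 -0.3 0;0 0 -0.2 0;0 0 0 0;0 0 0 0")

```text
time_s: 15.13
tcp_pos: [0.5671, -0.0163, 0.0082]
ee_rot: [[0.991, 0.136, -0.0], [0.136, -0.991, -0.0], [-0.0, 0.0, -1.0]]
wrist_force: [0.4, 0.0, -0.4]
gripper_width: 0.006
gripper_force: 0.0
```

Request:
move_arm(targets="0 0 -0.2 0;0 0 -0.15 0;0 0 -0.1 0;0 0 0 0;0 0 0 0")

```text
time_s: 15.55
tcp_pos: [0.567, -0.0163, -0.0031]
ee_rot: [[0.991, 0.136, -0.0], [0.136, -0.991, -0.0], [-0.0, 0.0, -1.0]]
wrist_force: [0.3, -0.5, 0.4]
gripper_width: 0.006
gripper_force: 0.0
```

Request:
move_arm(targets="0.01 -0.1 0 0;0.01 -0.1 0 0;0.02 -0.1 0 0;0.01 -0.1 0 0;0.02 -0.1 0 0;0.01 -0.1 0 0;0.01 -0.1 0 0")

```text
time_s: 16.13
tcp_pos: [0.5695, -0.0337, -0.0029]
ee_rot: [[0.991, 0.136, 0.0], [0.136, -0.991, 0.0], [0.0, -0.0, -1.0]]
wrist_force: [-1.3, 2.5, 0.9]
gripper_width: 0.005
gripper_force: 1.1
```

Request:
move_arm(targets="0.02 -0.1 0 0;0.01 -0.1 0 0;0.01 -0.1 0 0;0.02 -0.1 0 0")

```text
time_s: 16.47
tcp_pos: [0.5708, -0.0439, -0.003]
ee_rot: [[0.991, 0.136, -0.0], [0.136, -0.991, 0.0], [-0.0, -0.0, -1.0]]
wrist_force: [0.0, 2.7, 1.2]
gripper_width: 0.004
gripper_force: 1.1
```

Request:
move_arm(targets="0.01 -0.1 0 0;0.01 -0.1 0 0;0.02 -0.1 0 0;0.01 -0.1 0 0")

```text
time_s: 16.8
tcp_pos: [0.5722, -0.054, -0.003]
ee_rot: [[0.991, 0.136, 0.0], [0.136, -0.991, 0.0], [0.0, 0.0, -1.0]]
wrist_force: [-0.1, 1.6, 1.3]
gripper_width: 0.005
gripper_force: 1.1
```

```bash
cat > q.py <<'E'
from meas import *
def prof(c,z,y0,y1):
    r,X,Y=rect(c,z,-110,100);g=r.mean(2);return X[0],g[(Y[:,0]>y0)&(Y[:,0]<y1)].mean(0)
def runs(x,p,th):
    m=np.r_[0,(p<th).astype(int),0];d=np.diff(m);return [(round(float(x[a]),1),round(float(x[b-1]),1)) for a,b in zip(np.where(d==1)[0],np.where(d==-1)[0]) if b-a>8]
def go():
    for n in("top","side"):
        c=capture(n);
        for lab,z,a,b in(("idx",.044,-26,-16),("foot",.0415,23.5,26.5),("slot",.0415,19.5,21.5)):
            x,p=prof(c,z,a,b);print(n,lab,runs(x,p,65))
if __name__=="__main__":
    s=sense();print(s["tcp_pos"],((s["tcp_pos"][:2]-O)@xf)*1e3,s["wrist_force"][:2]@xf,s["time_s"]);go()
E
python3 q.py
```

```text
[ 0.57217658 -0.05399194 -0.00295384] -119.83919920315817 1.620850077062926 16.8
top idx [(-110.0, -12.2), (3.2, 14.0), (46.2, 54.2), (67.5, 99.8)]
top foot [(-110.0, -82.0), (-78.0, -61.8), (-34.5, -26.0), (46.8, 53.0), (68.0, 99.8)]
top slot [(-110.0, -59.8), (-38.5, 58.5), (68.0, 99.8)]
side idx [(-110.0, -75.2), (-69.2, -60.0), (5.2, 13.5), (86.5, 99.8)]
side foot [(-107.2, -81.8), (-71.8, -60.5), (84.8, 99.8)]
side slot [(-110.0, -81.2), (-71.5, -60.8), (33.2, 51.5), (85.0, 99.8)]
```

Loop engaged and the carriage is sliding at about 2 N. The top view gives index 8.6 and pointer 49.9, so about 41 mm to go after the hook catches.

Request:
move_arm(targets="0.01 -0.1 0 0;0.02 -0.1 0 0;0 0 0 0")

```text
time_s: 17.15
tcp_pos: [0.5727, -0.0592, -0.0031]
ee_rot: [[0.991, 0.136, -0.0], [0.136, -0.991, -0.0], [-0.0, 0.0, -1.0]]
wrist_force: [-0.1, 0.9, -0.2]
gripper_width: 0.003
gripper_force: 0.1
```

Request:
move_arm(targets="0.01 -0.1 0 0;0.02 -0.1 0 0;0 0 0 0")

```text
time_s: 17.4
tcp_pos: [0.5734, -0.0642, -0.0031]
ee_rot: [[0.991, 0.136, -0.0], [0.136, -0.991, -0.0], [-0.0, 0.0, -1.0]]
wrist_force: [-0.8, 0.3, 0.3]
gripper_width: 0.004
gripper_force: 0.2
```

Request:
move_arm(targets="0.01 -0.1 0 0;0.01 -0.1 0 0;0 0 0 0")

```text
time_s: 17.65
tcp_pos: [0.574, -0.0688, -0.0031]
ee_rot: [[0.991, 0.136, 0.0], [0.136, -0.991, 0.0], [0.0, -0.0, -1.0]]
wrist_force: [-0.7, 3.8, -0.0]
gripper_width: 0.004
gripper_force: 2.0
```

Request:
move_arm(targets="0.01 -0.1 0 0;0.01 -0.1 0 0;0 0 0 0")

```text
time_s: 17.9
tcp_pos: [0.5747, -0.0734, -0.003]
ee_rot: [[0.991, 0.136, 0.0], [0.136, -0.991, 0.001], [0.0, -0.001, -1.0]]
wrist_force: [-0.7, 4.7, 0.5]
gripper_width: 0.005
gripper_force: 2.3
```

```bash
python3 q.py
```

```text
[ 0.57467581 -0.07338246 -0.00303216] -139.38965829679483 4.729016856860389 17.9
top idx [(-110.0, -34.5), (-11.0, -0.2), (53.2, 97.8)]
top foot [(-110.0, -101.5), (-97.8, -76.0), (-55.8, -47.2), (27.5, 33.5), (54.2, 99.8)]
top slot [(-110.0, -74.2), (-65.0, 44.2), (53.8, 99.8)]
side idx [(-110.0, -96.2), (-88.0, -73.5), (-8.8, 0.2), (74.0, 99.8)]
side foot [(-106.5, -100.2), (-90.5, -74.8), (71.5, 99.8)]
side slot [(-106.0, -100.2), (-90.0, -74.8), (15.2, 33.0), (37.2, 41.2), (71.8, 99.8)]
```

Hooked: index −5.6, pointer 30.5, so 36 mm remain. I'll pull 28 mm, then measure again.

Request:
move_arm(targets="0.01 -0.1 0 0;0.02 -0.1 0 0;0.01 -0.1 0 0;0.01 -0.1 0 0;0.02 -0.1 0 0;0.01 -0.1 0 0;0.01 -0.1 0 0;0.02 -0.1 0 0;0.01 -0.1 0 0;0 0 0 0")

```text
time_s: 18.83
tcp_pos: [0.5776, -0.0953, -0.0031]
ee_rot: [[0.991, 0.136, 0.0], [0.136, -0.991, 0.001], [0.0, -0.001, -1.0]]
wrist_force: [-0.7, 7.8, -0.0]
gripper_width: 0.003
gripper_force: 4.0
```

Request:
move_arm(targets="0.01 -0.1 0 0;0.02 -0.1 0 0;0 0 0 0;0 0 0 0")

```text
time_s: 19.17
tcp_pos: [0.5782, -0.1, -0.0031]
ee_rot: [[0.991, 0.136, -0.0], [0.136, -0.991, 0.001], [0.0, -0.001, -1.0]]
wrist_force: [-0.2, 8.8, 0.3]
gripper_width: 0.001
gripper_force: 4.3
```

```bash
python3 q.py
```

```text
[ 0.57823129 -0.10003046 -0.0031149 ] -166.2737311615924 8.772072397181187 19.1667
top idx [(-110.0, -64.5), (-11.0, -0.2), (29.0, 51.8)]
top foot [(-110.0, -74.8), (1.0, 6.8), (42.2, 68.0)]
top slot [(-110.0, -67.2), (-38.8, 67.5)]
side idx [(-104.0, -73.8), (-8.8, 0.0), (73.8, 99.8)]
side foot [(-106.2, -74.8), (71.5, 99.8)]
side slot [(-107.0, -74.5), (-11.2, 6.0), (71.5, 99.8)]
```

Request:
move_arm(targets="0.01 -0.1 0 0;0.01 -0.1 0 0;0.01 -0.08 0 0;0 0 0 0;0 0 0 0")

```text
time_s: 19.68
tcp_pos: [0.5791, -0.1067, -0.0031]
ee_rot: [[0.991, 0.136, 0.0], [0.136, -0.991, 0.002], [0.0, -0.001, -1.0]]
wrist_force: [-0.5, 9.9, 0.2]
gripper_width: 0.005
gripper_force: 4.8
```

```bash
python3 q.py; python3 - <<'E'
from q import *
for n in("top","side"):
    c=capture(n)
    for a in(8,11,14,17,23,25,27): 
        x,p=prof(c,.0415,a,a+1.5);print(n,a,[r for r in runs(x,p,75) if -30<r[0]<20])
    for a in(-33,-29,-25,-21,-17,-14,-12):
        x,p=prof(c,.044,a,a+1.5);print(n,a,[r for r in runs(x,p,75) if -30<r[0]<20])
E
```

```text
[ 0.57911465 -0.10668443 -0.00311176] -172.98604372663755 9.912011349448271 19.6833
top idx [(-110.0, -72.0), (-10.8, -0.2), (19.2, 40.2)]
top foot [(-110.0, -76.5), (-5.8, -0.2), (32.0, 55.5)]
top slot [(-110.0, -74.8), (-39.0, 56.0)]
side idx [(-104.0, -73.5), (-8.8, 0.0), (73.8, 99.8)]
side foot [(-106.2, -76.0), (71.5, 99.8)]
side slot [(-107.0, -74.5), (-20.5, 1.0), (20.8, 24.8), (71.5, 99.8)]
top 8 [(-5.2, -1.5)]
top 11 [(-5.5, 1.5)]
top 14 [(-6.0, 1.2)]
top 17 [(-8.5, 4.8), (14.0, 16.8), (18.8, 24.2)]
top 23 [(-6.8, 1.5)]
top 25 [(-5.8, -0.2)]
top 27 []
top -33 [(-11.2, 0.0), (15.2, 45.2)]
top -29 [(-11.5, -7.0), (-3.2, 0.0), (17.0, 46.2)]
top -25 [(-11.5, 0.2), (18.0, 49.5)]
top -21 [(-11.2, 0.2), (19.0, 51.0)]
top -17 [(-10.8, -0.8)]
top -14 [(-9.0, -3.0)]
top -12 []
side 8 [(-18.2, -5.0)]
side 11 [(-17.5, -4.2)]
side 14 [(-18.0, -3.5)]
side 17 [(-19.8, -1.5)]
side 23 [(-9.2, -3.2)]
side 25 []
side 27 []
side -33 [(-4.5, 0.8)]
side -29 [(-3.5, 0.2)]
side -25 [(-9.5, 0.5)]
side -21 [(-9.5, 0.8)]
side -17 [(-8.8, 0.2)]
side -14 [(-6.2, -1.5)]
side -12 []
```

About 2.5 mm remain by both views. I'll pull 2.3 mm more, check, then hold.

Request:
move_arm(targets="0.01 -0.05 0 0;0 -0.04 0 0;0 0 0 0;0 0 0 0;0 0 0 0;0 0 0 0;0 0 0 0;0 0 0 0;0 0 0 0;0 0 0 0")

```text
time_s: 20.72
tcp_pos: [0.5794, -0.1087, -0.0031]
ee_rot: [[0.991, 0.136, 0.0], [0.136, -0.991, 0.002], [0.0, -0.002, -1.0]]
wrist_force: [-1.1, 10.3, 0.4]
gripper_width: 0.006
gripper_force: 5.1
```

```bash
python3 q.py
```

```text
[ 0.57935765 -0.10874365 -0.00313015] -175.0592358242304 10.3966225142888 20.7167
top idx [(-110.0, -74.5), (-11.0, -0.2), (16.2, 36.2)]
top foot [(-110.0, -76.5), (-7.8, -2.2), (29.0, 51.5)]
top slot [(-110.0, -75.8), (-39.0, 51.8)]
side idx [(-103.8, -73.5), (-8.8, 0.2), (73.8, 99.8)]
side foot [(-106.2, -75.8), (71.5, 99.8)]
side slot [(-107.0, -74.5), (-24.0, -2.0), (19.8, 24.0), (71.8, 99.8)]
```

Request:
move_arm(targets="0 0 0 0;0 0 0 0;0 0 0 0;0 0 0 0;0 0 0 0;0 0 0 0;0 0 0 0;0 0 0 0")

```text
time_s: 21.48
tcp_pos: [0.5794, -0.1087, -0.0031]
ee_rot: [[0.991, 0.136, 0.0], [0.136, -0.991, 0.002], [0.001, -0.002, -1.0]]
wrist_force: [-0.3, 9.4, 0.3]
gripper_width: 0.003
gripper_force: 5.1
```

The pointer is level within 1 mm in both views and held for over 1.5 s. Now I ease the slide home slowly.

Request:
move_arm(targets="-0.01 0.06 0 0;-0.01 0.1 0 0;-0.01 0.1 0 0;-0.02 0.1 0 0;-0.01 0.1 0 0;-0.01 0.1 0 0;-0.02 0.1 0 0;-0.01 0.1 0 0;-0.01 0.1 0 0;-0.02 0.1 0 0")

```text
time_s: 22.32
tcp_pos: [0.5762, -0.0854, -0.003]
ee_rot: [[0.991, 0.136, 0.001], [0.136, -0.991, 0.001], [0.001, -0.001, -1.0]]
wrist_force: [0.2, 6.6, -0.4]
gripper_width: 0.007
gripper_force: 3.2
```

Request:
move_arm(targets="-0.01 0.1 0 0;-0.01 0.1 0 0;-0.02 0.1 0 0;-0.01 0.1 0 0;-0.01 0.1 0 0;-0.02 0.1 0 0;-0.01 0.1 0 0;-0.01 0.1 0 0;-0.02 0.1 0 0;0 0 0 0")

```text
time_s: 23.15
tcp_pos: [0.5728, -0.0643, -0.0029]
ee_rot: [[0.991, 0.136, -0.0], [0.136, -0.991, -0.001], [-0.001, 0.001, -1.0]]
wrist_force: [-0.0, -0.4, -0.3]
gripper_width: 0.006
gripper_force: 0.0
```

```bash
python3 q.py
```

```text
[ 0.57282336 -0.06431886 -0.00292146] -130.15918620906373 -0.3764151901645987 23.15
top idx [(-110.0, -23.8), (-11.0, -0.2), (53.2, 99.8)]
top foot [(-110.0, -75.8), (-45.8, -36.5), (-7.8, -2.0), (54.2, 99.8)]
top slot [(-110.0, -61.8), (-59.8, 44.2), (53.8, 99.8)]
side idx [(-110.0, -73.8), (-8.8, 0.0), (73.8, 99.8)]
side foot [(-107.2, -95.0), (-85.0, -74.8), (71.5, 99.8)]
side slot [(-110.0, -95.5), (-85.0, -74.5), (-26.2, -23.5), (-22.2, -0.8), (16.5, 24.0), (38.0, 41.5), (71.8, 99.8)]
```

Force is zero, the carriage hasn't shifted, and the pointer stays at the index. I'll centre the fingers in the loop a little and lift straight out.

Request:
move_arm(targets="-0.02 0.15 0 0;0 0 0.4 0;0 0 0.8 0;0 0 0.8 0;0 0 0.8 0;0 0 0.8 0;0 0 0.8 0;0 0 0.8 0;0 0 0 0;0 0 0 0")

```text
time_s: 24.08
tcp_pos: [0.5733, -0.0601, 0.1289]
ee_rot: [[0.991, 0.136, 0.004], [0.136, -0.991, 0.001], [0.004, -0.0, -1.0]]
wrist_force: [-1.1, 0.4, -0.4]
gripper_width: 0.004
gripper_force: 0.0
```

```bash
python3 q.py; python3 -c "
from h import *
print(finish_job())"
```

```text
[ 0.57326685 -0.06013848  0.12886531] -126.07655725896159 0.5188046045360756 24.0833
top idx [(-110.0, 3.8), (53.5, 99.8)]
top foot [(-110.0, -96.5), (-92.0, -76.0), (-7.8, -2.2), (54.5, 99.8)]
top slot [(-110.0, -96.8), (-92.2, -76.2), (-38.8, 44.2), (54.0, 99.8)]
side idx [(-102.8, -93.2), (-83.0, -73.2), (-9.2, 0.5), (73.0, 99.8)]
side foot [(-106.5, -95.0), (-85.8, -75.0), (71.2, 99.8)]
side slot [(-106.2, -95.0), (-86.0, -74.2), (-28.2, 4.5), (11.5, 29.2), (33.2, 41.8), (71.2, 99.8)]
the job is handed in; nothing more can be done
None
```

Job handed in at 24 s, no verdict returned: the pointer was zeroed, the slide was drawn to the index and held for over 1.5 s, then eased home, leaving the pointer within about 1 mm of the index by camera; the fingertips sat 20–30 mm above the reported TCP, so I set depth from camera and touch.

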